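# Set the tile joint with the spacer and hold it tight

### The job

On the fitting board are two rows of wooden tiles; only one of them has a gap wide enough for the orange spacer. Stand the spacer upright on its long edge in that gap, down on the white base, centred along the gap, and let go of it; then push that row's pale sliding tile so that the spacer is pressed flush and square between the two tiles. Finish while still holding the tile pressed firmly against the spacer, and leave the tight row and the tape measure alone.

Things in the scene. Friction and masses are not known exactly. Their poses are not given: they have to be found in the camera images.
- spacer: loose orange plastic spacer plate, 60 mm long (its x) x 12 mm thick (its y) x 56 mm high (its z), about 60 g, with three fine dark lines near the top of each side; stands on its long edge on the bench, origin at the centre of its underside
- row_1: one of two alike tile rows: white base 80 x 180 x 10 mm (row x, y, z), origin under its centre. On it a fixed dark tile, 64 mm in x, from y = +25 to +85 mm, and on its -y side a pale sliding tile; both tile tops are 34 mm above the origin. The gap between them runs along row x, open at both ends, floor 10 mm above the origin. Behind the pale tile the base is bare to y = -90 mm
- row_2: one of two alike tile rows: white base 80 x 180 x 10 mm (row x, y, z), origin under its centre. On it a fixed dark tile, 64 mm in x, from y = +25 to +85 mm, and on its -y side a pale sliding tile; both tile tops are 34 mm above the origin. The gap between them runs along row x, open at both ends, floor 10 mm above the origin. Behind the pale tile the base is bare to y = -90 mm
- tile_1 (a joint): pale sliding tile of row_1, 64 mm in row x, 50 mm in row y, 24 mm high, its centre at row y = -22 mm + joint value. 0 to 0.022 m, growing towards the dark tile (row +y); the clear gap is 0.022 m minus this value. Friction of about 2 N; it stays where it is left
- tile_2 (a joint): pale sliding tile of row_2, 64 mm in row x, 50 mm in row y, 24 mm high, its centre at row y = -22 mm + joint value. 0 to 0.022 m, growing towards the dark tile (row +y); the clear gap is 0.022 m minus this value. Friction of about 2 N; it stays where it is left
- tile_1_back (a point): middle of the back face (row -y side, turned away from the gap) of the pale sliding tile of row_1, 22 mm above the row's origin; axes as the row's
- tile_2_back (a point): middle of the back face (row -y side, turned away from the gap) of the pale sliding tile of row_2, 22 mm above the row's origin; axes as the row's
- fitting_board: plywood board fixed on the bench, 212 x 236 x 9 mm, carrying both rows; origin under its centre; the rows' undersides are 9 mm above the bench
- tape_measure: loose tape measure standing on the bench, 58 x 77 x 62 mm, a bystander; origin under its centre
Mind the look-alikes: they are no part of the job. What is shaped like the spacer but blue is not meant.

How it is judged:
On the way:
1. the spacer stands in the wide gap on the white base, out of the gripper (x of spacer in the frame of row_1 between -0.015 and 0.015 m and z of spacer in the frame of row_1 between 0.006 and 0.013 m and y of spacer in the frame of row_1 between 0 and 0.025 m and contact force between the fingers and spacer below 0.3 N), for 0.2 s.
At the end, for the whole second after the job is handed in: Spacer in the wide-enough row on the base (3 mm), upright and square (0.07 rad), within 15 mm of the row's centre line, against the dark tile (2.5 mm), untouched by the robot; gap at most 13.5 mm; the robot still presses the pale tile, which bears on the spacer with over 4 N (x of spacer in the frame of row_1 between -0.015 and 0.015 m and z of spacer in the frame of row_1 between 0.006 and 0.013 m and y of spacer in the frame of row_1 between 0.0165 and 0.0215 m and angle between spacer's own z axis and vertical below 0.07 rad and angle between the x axis of spacer and the x axis of row_1, either way round below 0.07 rad and value of joint tile_1 above 0.0085 m and contact force between tile_1 and spacer above 4 N and contact force between the fingers and spacer below 0.3 N and contact force between any of the fingers, the arm and tile_1 above 4 N and linear speed of spacer below 0.01 m/s); the arm keeps its last pose, push and grip.
It fails at once if the pale tile of the tight row is shifted by more than 4 mm (distance of tile_2_back from where it was at the start of the episode above 0.004 m).
It fails at once if the tape measure is shifted by more than 20 mm (distance of tape_measure from where it was at the start of the episode above 0.02 m).
It also fails if it takes over 54 s, if anything falls off the work surface, if the arm or the gripper's body presses on something with over 40 N, if the wrist force passes 120 N, or if a joint passes its speed limit or range.

### The arm

A 7-joint arm with a two-finger parallel gripper is mounted at the origin on a cart in front of the work surface, level with it; the furniture and walls round the work are solid. World frame = base frame: x ahead of the robot, y to its left, z up, the work surface at z = 0. Lengths are in m, angles in rad, forces in N, time in s.
With the tool pointing down it reaches from about 0.4 to 0.9 m from the base axis. Payload 5.5 kg.
Tool frame: the origin (TCP) lies at the very end of the fingers, on their centre line; the grasp point (between the pads) lies 19 mm behind it; z points along the fingers, y is the line along which they close (so a half turn about z gives the same grasp; the last joint's range is limited). The gripper opens to 92 mm and grips with 3 to 60 N. Pads are 19 mm wide; open, the fingers measure 130 mm over their backs; the gripper's body (75 mm by 190 mm) begins 47 mm behind the grasp point.
Start: joints at [-0.861, 0.501, -0.427, 1.55, 0.221, 1.138, -0.21], TCP at [0.281, 0.586, 0.227] pointing down, gripper open.
Joint ranges: [-2.88, 2.88], [-0.31, 2.03], [-1.54, 1.56], [0.2, 2.42], [-1.41, 4.55], [0.19, 2.02], [-2.57, 2.57]. Speed limits (rad/s): [2.57, 2.57, 3.14, 3.14, 3.14, 3.14, 3.14].

### API

Orientations are given as a rotation vector (axis times angle).
In Python, from rig import bot, cams, ticket gives the robot as it stands.
- The arm moves only by the shell command python3 -m creep 'ROWS' [FORCE]. ROWS is JSON, a list that holds one entry, the list of rows, each a list of 5 numbers: the shift along the tool's x, y, z in mm, then the turn about the tool's z in degrees, then the finger opening in mm, from 0 to 91.8. In form: [[[tx, ty, tz, roll, jaw], ...]]. A call has 1 to 20 rows; each row shifts and turns the commanded pose from where the row before left it, along the tool's axes as they then stand; what a row does not reach is not made up. A row lasts 1/8 s, in which the tool goes at most 62.5 mm and 10.7 degrees, less where a joint would pass 70% of its speed; a pose out of reach is approached as far as the arm can. A call is refused whole if a number of a shift passes 62.5 or a number of a turn 10.7, either way. A call with a gripper value outside its range is refused whole. The fingers move at their own pace and stop on an object; FORCE is the grip in N (left out, the last holds). Time passes only in rows, so rows that do not move let the fingers close. It gives the time, the measured TCP pose, the force, the opening and the grip force at its end, in the units of the state.
- bot.observe(): the state, without advancing time (a new reading comes with each control period).
- cams.read_camera(name): name is "side" or "top"; returns (picture, depth): 400x640x3 uint8, blue, green, red; 400x640 float32, m along the optical axis (not along the pixel's ray), 0 where there is no reading.
- cams.camera_model(name): a dict with "fx", "fy", "cx", "cy" (pixels), "R" (3x3) and "t" (3): a world point X has camera coordinates R X + t. Camera axes: x right, y down, z forward; pixel columns grow to the right and rows downward; lengths in m; the calibration is good to about 2 mm. A picture is of the moment at which its call begins. camera_model takes no time and is no camera call.
- ticket.sign_off(): hands the job in; it is judged then, once.
The state is a dict: "time": time; "q": joint angles; "joint_velocities": joint speeds; "tau": joint torques, N m; "tool_pos": TCP position; "ee_rot": TCP orientation; "wrist_force": force on the tool from outside, world axes, zero at the start; "wrist_torque": the same for the moment, N m; "width": finger opening in m; "finger_force": force on a finger pad.
Only numpy, scipy, OpenCV 4.12 (cv2) and the standard library are available. Lean on these libraries where they do the work, as an engineer would, in place of code of your own. Each camera call takes 0.05 s, during which the arm holds its last target. There are 200 camera calls.

## Working session

There is one attempt and no reset: what is moved stays moved. The work goes in short steps, Python scripts to look and compute and a shell command to move; the robot and the scene stay as the last step left them, time stands still between calls to the robot, and variables do not carry over. Pictures are saved under pics/ and viewed, at most 10 in all, crops included, and the job is handed in when it is done.

```bash
ls; mkdir -p pics
python3 - <<'E'
from rig import bot,cams
import cv2,numpy as np
for n in("top","side"):
    p,d=cams.read_camera(n); cv2.imwrite(f"pics/{n}0.png",p); np.save(f"{n}0.npy",d)
    m=cams.camera_model(n); print(n,{k:np.round(v,4).tolist() for k,v in m.items()})
s=bot.observe(); print(s)
E
```

```text
pics
top {'fx': 421.8895, 'fy': 421.8895, 'cx': 315.937, 'cy': 202.5782, 'R': [[0.0279, -0.9995, -0.0157], [-0.9977, -0.0269, -0.0625], [0.0621, 0.0174, -0.9979]], 't': [0.0355, 0.487, 1.0058]}
side {'fx': 468.8004, 'fy': 468.8004, 'cx': 319.9393, 'cy': 192.2391, 'R': [[-0.9984, 0.0532, 0.0196], [0.0213, 0.6724, -0.7399], [-0.0525, -0.7383, -0.6724]], 't': [0.4741, -0.0036, 1.0068]}
{'time': 0.1, 'q': array([-0.86083085,  0.50172446, -0.42680327,  1.55135381,  0.22080417,
        1.13829444, -0.21027403]), 'joint_velocities': array([-0.00058666, -0.00135583,  0.00014226, -0.00129219, -0.00023796,
        0.00154245,  0.00122533]), 'tau': array([-1.07079677e-02, -5.67874467e+01, -5.83804831e+00, -2.79913849e+01,
       -6.90334872e-02,  2.43227254e-02,  2.68536809e-05]), 'tool_pos': array([0.28059877, 0.58561346, 0.2257968 ]), 'ee_rot': array([-6.95747015e-01, -3.06314160e+00,  2.62776279e-03]), 'wrist_force': array([ 0.39119417,  0.36979596, -1.18220737]), 'wrist_torque': array([-0.02643959,  0.05533787,  0.02678352]), 'finger_force': 0.0, 'width': 0.09166176962639226}
```

View pics/top0.png

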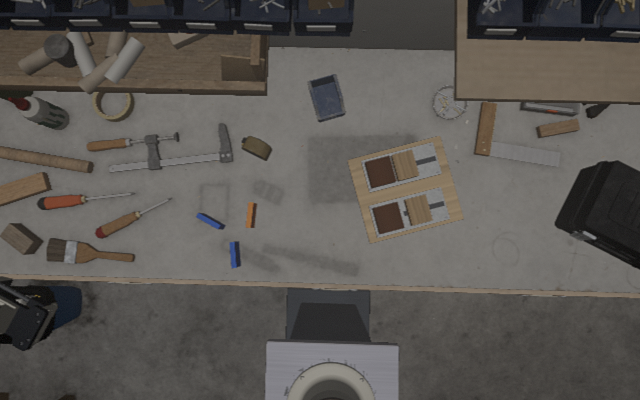

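View pics/side0.png

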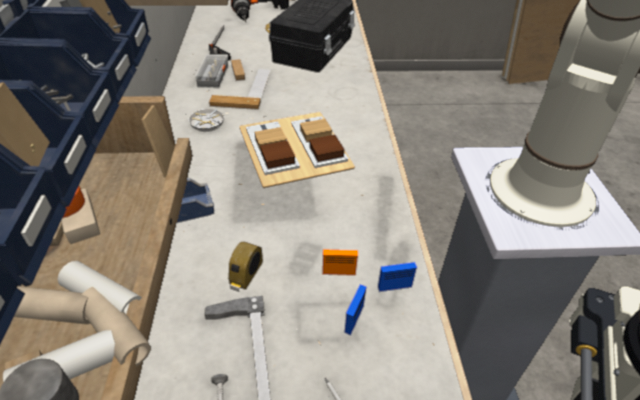

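The top view shows the orange spacer at about (250,215), blue decoys at (209,220) and (235,254), the tape at (256,147), and the rows at about (400,167) and (410,212). The side view shows the spacer at (340,262) and the rows at (272,147) and (320,141). I'll zoom in on the rows.

```bash
cat > h.py <<'E'
import cv2,numpy as np
from rig import bot,cams
def ray(n,uv):
    m=cams.camera_model(n);R=np.array(m["R"]);t=np.array(m["t"])
    uv=np.atleast_2d(uv).astype(float)
    d=np.c_[(uv[:,0]-m["cx"])/m["fx"],(uv[:,1]-m["cy"])/m["fy"],np.ones(len(uv))]
    return -R.T@t,d@R
def plane(n,uv,z):
    c,d=ray(n,uv); return c+d*((z-c[2])/d[:,2])[:,None]
def depthpts(n,uv,dep):
    c,d=ray(n,uv); uv=np.atleast_2d(uv).astype(int); return c+d*dep[uv[:,1],uv[:,0]][:,None]
def two(uvt,uvs):
    a,d=ray("top",uvt);b,e=ray("side",uvs);d=d[0];e=e[0]
    s=np.linalg.lstsq(np.c_[d,-e],b-a,rcond=None)[0]
    P,Q=a+s[0]*d,b+s[1]*e; return (P+Q)/2,np.linalg.norm(P-Q)
def orange(p):
    h=cv2.cvtColor(p,cv2.COLOR_BGR2HSV); return cv2.inRange(h,(5,190,140),(18,255,255))
E
python3 - <<'E'
from h import *
t=cv2.imread("pics/top0.png");s=cv2.imread("pics/side0.png")
a=cv2.resize(t[125:250,335:475],None,fx=4.2,fy=4.2,interpolation=cv2.INTER_CUBIC)
b=cv2.resize(s[105:195,225:365],None,fx=4.2,fy=4.2,interpolation=cv2.INTER_CUBIC)
cv2.imwrite("pics/ct.png",a);cv2.imwrite("pics/cs.png",b)
for n,p in(("top",t),("side",s)):
    m=orange(p);k,l,st,c=cv2.connectedComponentsWithStats(m)
    d=np.load(n+"0.npy")
    for i in range(1,k):
        if st[i,4]>25:
            ys,xs=np.where(l==i); P=depthpts(n,np.c_[xs,ys],d)
            print(n,st[i],c[i].round(1),P.min(0).round(3),P.max(0).round(3),cv2.boxPoints(cv2.minAreaRect(np.c_[xs,ys].astype(np.float32))).round(1).tolist())
            if n=="top" and 230<c[i][0]<270:
                Q=P[P[:,2]>.048];q=plane("top",np.c_[xs,ys][P[:,2]>.048],.056)
                u=np.linalg.svd(q[:,:2]-q[:,:2].mean(0))[2][0];print("topface",len(q),q.mean(0),Q.mean(0),np.degrees(np.arctan2(u[1],u[0])),np.ptp((q[:,:2])@u))
E
```

```text
side [323 250  34   7 195] [339.8 252.9] [0.425 0.196 0.05 ] [0.482 0.212 0.059] [[322.8999938964844, 254.89999389648438], [323.1000061035156, 249.1999969482422], [356.20001220703125, 250.8000030517578], [356.0, 256.5]]
```

View pics/ct.png

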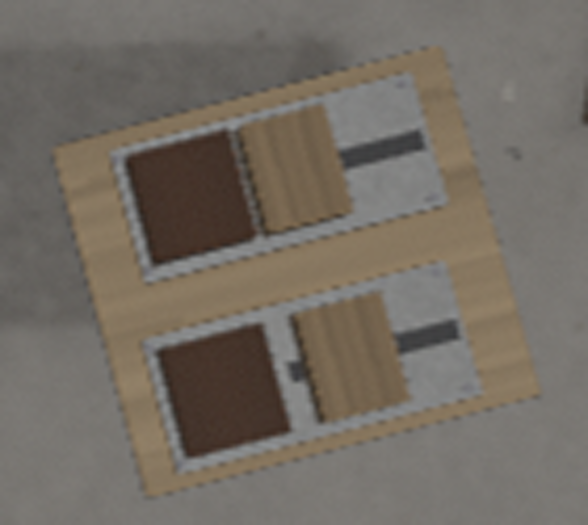

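View pics/cs.png

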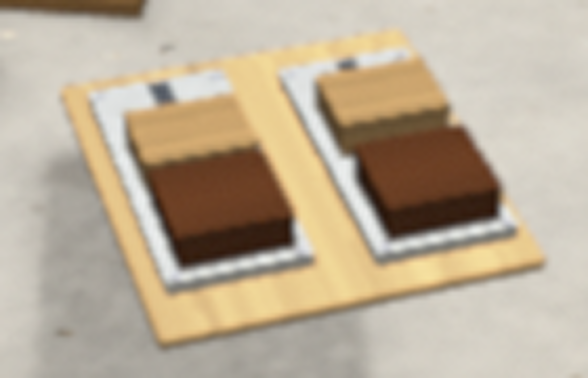

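The lower row in the top crop (centre about (410,212) in the full image) has the wide gap. The upper row is tight. The side crop agrees: floor and the pale tile's face show behind the dark tile of the right-hand row. Next I'll measure the row and the spacer.

```bash
cat > meas.py <<'E'
from h import *
def rect(n,m,sel,z):
    k,l,st,c=cv2.connectedComponentsWithStats(m)
    i=max((i for i in range(1,k) if sel(c[i])),key=lambda i:st[i,4])
    ys,xs=np.where(l==i); return np.c_[xs,ys],l==i
def box(q):
    (c,s,a)=cv2.minAreaRect((q[:,:2]*1e3).astype(np.float32)); 
    return np.round(c,1),np.round(s,1),round(a,1)
if __name__=="__main__":
    t=cv2.imread("pics/top0.png");s=cv2.imread("pics/side0.png");dt=np.load("top0.npy");ds=np.load("side0.npy")
    for n,p,d,cs in(("top",t,dt,((251,215),)),("side",s,ds,((340,262),))):
        h=cv2.cvtColor(p,cv2.COLOR_BGR2HSV)
        print(n,"spacer hsv",h[cs[0][1],cs[0][0]])
        m=cv2.inRange(h,(5,150,90),(20,255,255));uv,_=rect(n,m,lambda c:abs(c[0]-cs[0][0])<15 and abs(c[1]-cs[0][1])<15,0)
        P=depthpts(n,uv,d);print(len(uv),uv.min(0),uv.max(0),"z",np.percentile(P[:,2],[1,50,99]).round(3))
        top=P[:,2]>P[:,2].max()-.010
        q=plane(n,uv[top],.056);print("top face",top.sum(),box(q),q.mean(0).round(4),np.median(P[top,2]))
    # tiles in top view
    h=cv2.cvtColor(t,cv2.COLOR_BGR2HSV)
    for nm,uv in(("dark",(388,218)),("pale",(418,209)),("dark2",(380,172)),("board",(400,190)),("base",(440,203))):
        print(nm,h[uv[1],uv[0]],depthpts("top",[uv],dt).round(4))
    hs=cv2.cvtColor(s,cv2.COLOR_BGR2HSV)
    for nm,uv in(("dark",(327,148)),("pale",(316,127))): print("side",nm,hs[uv[1],uv[0]],depthpts("side",[uv],ds).round(4))
E
python3 meas.py
```

```text
top spacer hsv [ 13 153 137]
69 [247 203] [252 226] z [0.052 0.055 0.058]
top face 69 (array([451.4, 202.2]), array([ 8.4, 54.3]), 86.4) [0.4514 0.2026 0.056 ] 0.0551865222387351
side spacer hsv [ 13 219  92]
791 [323 250] [357 274] z [0.004 0.038 0.058]
top face 4 (array([461.3, 231. ]), array([24.3,  6.2]), 69.5) [0.4604 0.2305 0.056 ] 0.6650613293116254
dark [ 10 101  71] [[ 0.4525 -0.1218  0.0409]]
pale [ 17  80 115] [[ 0.4754 -0.1911  0.0437]]
dark2 [ 10 103  69] [[ 0.5606 -0.1009  0.0418]]
board [ 18  75 136] [[ 0.5225 -0.1549  0.0076]]
base [120   4  66] [[ 0.4927 -0.2494  0.0176]]
side dark [ 11 169 107] [[ 0.4545 -0.1065  0.0431]]
side pale [ 18 117 203] [[ 0.4747 -0.1914  0.041 ]]
```

Run:
```python
from h import *
from meas import rect,box
t=cv2.imread("pics/top0.png");s=cv2.imread("pics/side0.png")
for n,p,d in(("top",t,np.load("top0.npy")),("side",s,np.load("side0.npy"))):
    h=cv2.cvtColor(p,cv2.COLOR_BGR2HSV)
    v,u=np.mgrid[0:400,0:640];uv=np.c_[u.ravel(),v.ravel()];P=depthpts(n,uv,d)
    for r,(x0,x1) in(("near",(.40,.515)),("far",(.525,.64))):
      for nm,hl in(("dark",((5,90,30),(14,255,255))),("pale",((14,50,80),(22,255,255)))):
        m=(cv2.inRange(h,*hl).ravel()>0)&(abs(P[:,2]-.043)<.009)&(P[:,0]>x0)&(P[:,0]<x1)&(abs(P[:,1]+.16)<.13)
        m=cv2.morphologyEx(m.reshape(400,640).astype(np.uint8),cv2.MORPH_OPEN,np.ones((2,2)))
        k,l,st,c=cv2.connectedComponentsWithStats(m);i=1+st[1:,4].argmax();w=(l==i).ravel()
        q=plane(n,uv[w],.043);print(n,r,nm,w.sum(),"z med",np.median(P[w,2]).round(4),box(q),(q.mean(0)*1e3).round(1)[:2])
    if n=="side":
        m=cv2.inRange(h,(5,150,60),(20,255,255)).ravel()>0
        # side spacer: top face (brighter) at z=.056
        for lo in(140,):
            m=cv2.inRange(h,(5,150,lo),(20,255,255));w=(rect(n,m,lambda c:abs(c[0]-340)<15 and abs(c[1]-255)<15,0)[1]).ravel()
            q=plane(n,uv[w],.056);print("side spacer",w.sum(),np.median(P[w,2]).round(4),box(q),(q.mean(0)*1e3).round(1))
c,e=two((250,214.5),(339.8,252.9));print("triangulated spacer top",c,e)
```

```text
top near dark 578 z med 0.0428 (array([ 451.3, -124. ]), array([59.2, 56.2]), 16.3) [ 451.5 -124. ]
top near pale 564 z med 0.0427 (array([ 471.9, -194.2]), array([62.9, 49.4]), 16.1) [ 471.8 -194.4]
top far dark 606 z med 0.0427 (array([ 559.4, -103.3]), array([61. , 57.7]), 15.8) [ 559.1 -103.2]
top far pale 551 z med 0.0424 (array([ 576.8, -161.4]), array([63. , 49.4]), 16.2) [ 576.6 -161.4]
side near dark 541 z med 0.0422 (array([ 454.8, -112.5]), array([66.1, 68.9]), 15.6) [ 454.5 -111.9]
side near pale 407 z med 0.0421 (array([ 475.1, -182.3]), array([66.8, 59.9]), 15.9) [ 474.7 -182.1]
side far dark 565 z med 0.0424 (array([562.7, -92.5]), array([62.8, 71.3]), 16.2) [562.5 -92.4]
side far pale 410 z med 0.0424 (array([ 579.4, -150.6]), array([64.9, 58.3]), 16.5) [ 579.6 -151.4]
side spacer 221 0.0551 (array([452.8, 205.5]), array([13.2, 58.1]), 87.9) [452.  204.9  56. ]
triangulated spacer top [0.45210616 0.20145504 0.05130167] 0.0011521964193591308
```

```bash
cat > edges.py <<'E'
from h import *
# row frame guess (mm), z of tile tops 43
def proj(n,X):
    m=cams.camera_model(n);c=np.atleast_2d(X)@np.array(m["R"]).T+np.array(m["t"])
    return np.c_[m["fx"]*c[:,0]/c[:,2]+m["cx"],m["fy"]*c[:,1]/c[:,2]+m["cy"]]
def scan(n,img,o,th,axis,lo,hi,cross,z=.043):
    "position along row axis of strongest brightness step, per cross position; o in m"
    g=img.astype(np.float32).sum(2)/3
    ex=np.array([np.cos(th),np.sin(th),0]);ey=np.array([-np.sin(th),np.cos(th),0])
    a,b=(ey,ex) if axis=="y" else (ex,ey)
    s=np.arange(lo,hi,.25);out=[]
    for c in cross:
        X=np.array([o[0],o[1],z])+np.outer(s,a)*1e-3+b*c*1e-3
        uv=proj(n,X).astype(np.float32);v=cv2.remap(g,uv[:,0],uv[:,1],cv2.INTER_LINEAR)
        d=np.gradient(cv2.GaussianBlur(v,(1,9),2).ravel());i=abs(d).argmax();out.append(s[i])
    p=np.polyfit(cross,out,1);return np.median(out).round(2),np.std(out).round(2),np.degrees(np.arctan(p[0])).round(2)
E
python3 - <<'E'
from edges import *
o=(.4666,-.1769);th=np.radians(16.1)
I={n:cv2.imread(f"pics/{n}0.png") for n in("top","side")}
c=np.arange(-24,25,3)
for n in I:
    print(n,"dark gap edge (25)",scan(n,I[n],o,th,"y",19,31,c),"dark outer(85)",scan(n,I[n],o,th,"y",79,90,c))
    print("  pale front",scan(n,I[n],o,th,"y",-3,16,c),"pale back",scan(n,I[n],o,th,"y",-52,-35,c))
    for nm,cy in(("dark",np.arange(32,80,4)),("pale",np.arange(-38,0,4))):
        print("  ",nm,"x -32",scan(n,I[n],o,th,"x",-38,-26,cy),"+32",scan(n,I[n],o,th,"x",26,38,cy))
E
```

```text
top dark gap edge (25) (np.float64(26.5), np.float64(0.46), np.float64(0.06)) dark outer(85) (np.float64(88.0), np.float64(0.47), np.float64(0.43))
  pale front (np.float64(11.25), np.float64(1.52), np.float64(-0.95)) pale back (np.float64(-42.25), np.float64(0.9), np.float64(0.25))
   dark x -32 (np.float64(-29.0), np.float64(0.5), np.float64(0.35)) +32 (np.float64(34.88), np.float64(0.41), np.float64(-0.8))
   pale x -32 (np.float64(-29.5), np.float64(2.25), np.float64(3.53)) +32 (np.float64(35.88), np.float64(0.46), np.float64(-0.13))
side dark gap edge (25) (np.float64(26.25), np.float64(1.52), np.float64(-3.42)) dark outer(85) (np.float64(86.0), np.float64(0.97), np.float64(-1.32))
  pale front (np.float64(8.0), np.float64(1.58), np.float64(-2.08)) pale back (np.float64(-43.0), np.float64(4.0), np.float64(-6.43))
   dark x -32 (np.float64(-27.5), np.float64(0.09), np.float64(0.13)) +32 (np.float64(36.5), np.float64(0.62), np.float64(-0.18))
   pale x -32 (np.float64(-27.5), np.float64(0.3), np.float64(-0.63)) +32 (np.float64(36.38), np.float64(0.83), np.float64(2.28))
```

```bash
python3 -m creep '[[[-20,-17,5,0,40],[-20,-17,5,0,40],[-20,-17,5,0,40],[-20,-17,5,0,40],[-20,-17,5,0,40],[-20,-17,5,0,40],[-20,-17,5,0,40],[-20,-17,5,0,40],[-20,-17,5,0,40],[-20,-17,5,0,40],[-20,-17,5,0,40],[-20,-17,5,0,40],[-20,-17,5,0,40],[-20,-17,5,0,40],[-20,-17,5,0,40],[-20,-17,5,0,40]]]'
python3 -m creep '[[[0,0,0,-5.5,40],[0,0,0,-5.5,40],[0,0,0,-5.5,40],[0,0,0,-6,40],[0,0,0,0,40]]]'
cat > pose.py <<'E'
import sys;from h import *
from scipy.spatial.transform import Rotation as Ro
s=bot.observe();R=Ro.from_rotvec(s["ee_rot"]).as_matrix();p=s["tool_pos"]
print("t",round(s["time"],2),"tcp",(p*1e3).round(1),"yaw of tool y",np.degrees(np.arctan2(R[1,1],R[0,1])).round(2),"tilt z",R[:,2].round(4),"w",s["width"],"ff",s["finger_force"],"wf",s["wrist_force"].round(1))
if len(sys.argv)>1:
    g=np.array([float(a) for a in sys.argv[1:4]]);print("to go tool mm",(R.T@(g-p*1e3)).round(1), "grip yaw turn", (-(float(sys.argv[4])-np.degrees(np.arctan2(R[1,1],R[0,1])))).round(2))
E
python3 pose.py 452 203 29 87
```

```text
time: 2.1
tool_pos: [0.4519, 0.2017, 0.1463]
ee_rot: [-0.696, -3.063, 0.001]
wrist_force: [0.5, 0.5, 0.0]
width: 0.0402
finger_force: 0.0
time: 2.72
tool_pos: [0.4516, 0.2025, 0.1464]
ee_rot: [-0.087, -3.14, 0.0]
wrist_force: [0.6, -0.0, 1.2]
width: 0.0401
finger_force: 0.0
t 2.73 tcp [451.6 202.5 146.4] yaw of tool y 86.84 tilt z [-7.e-04 -1.e-04 -1.e+00] w 0.04009995251922123 ff 0.0 wf [ 0.6 -0.   1.2]
to go tool mm [ -0.4   0.6 117.4] grip yaw turn -0.16
```

```bash
python3 -m creep '[[[0,0,20,0,40],[0,0,20,0,40],[0,0,20,0,40],[0,0,20,0,40],[0,0,15,0,40],[0,0,12,0,40],[0,0,10,0,40],[0,0,0,0,40]]]'
python3 -m creep '[[[0,0,0,0,5],[0,0,0,0,5],[0,0,0,0,5],[0,0,0,0,5],[0,0,0,0,5],[0,0,0,0,5]]]' 20
python3 -m creep '[[[0,0,-10,0,5],[0,0,-20,0,5],[0,0,-20,0,5],[0,0,-20,0,5],[0,0,-10,0,5],[0,0,0,0,5]]]'
python3 pose.py
python3 - <<'E'
from h import *
p,d=cams.read_camera("side");cv2.imwrite("pics/s1.png",p[130:330,220:480].repeat(2,0).repeat(2,1))
E
```

```text
time: 3.72
tool_pos: [0.4514, 0.2025, 0.0291]
ee_rot: [-0.085, -3.139, 0.001]
wrist_force: [0.0, 0.3, 0.3]
width: 0.0399
finger_force: 0.0
time: 4.47
tool_pos: [0.4522, 0.2028, 0.0301]
ee_rot: [0.085, 3.14, 0.0]
wrist_force: [-1.0, -0.5, 5.4]
width: 0.0118
finger_force: 20.0
time: 5.22
tool_pos: [0.4523, 0.2028, 0.1103]
ee_rot: [0.085, 3.139, 0.001]
wrist_force: [0.4, 0.0, -0.2]
width: 0.0118
finger_force: 20.0
t 5.22 tcp [452.3 202.8 110.3] yaw of tool y 86.89 tilt z [ 1.4e-03  5.0e-04 -1.0e+00] w 0.011811426002994526 ff 19.99199867248535 wf [ 0.4  0.  -0.2]
```

View pics/s1.png

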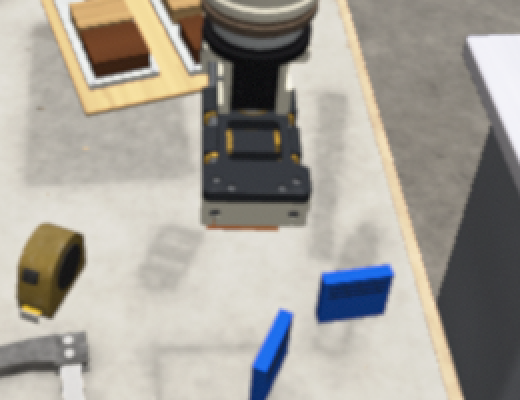

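The picture shows the gripper at the centre with the spacer's orange lower edge under it at crop (242,228). Both blue plates and the tape (crop (52,270)) are untouched. The grasp reads 11.8 mm wide, so the spacer is held. I'll carry it to the gap.

```bash
python3 pose.py 465.4 -159.5 110 106.1
python3 -m creep '[[[0,-20,0,-1.1,5],[0,-20,0,-1.1,5],[0,-20,0,-1.1,5],[0,-20,0,-1.1,5],[0,-20,0,-1.1,5],[0,-20,0,-1.1,5],[0,-20,0,-1.1,5],[0,-20,0,-1.1,5],[0,-20,0,-1.1,5],[0,-20,0,-1.1,5],[0,-20,0,-1.1,5],[0,-20,0,-1.1,5],[0,-20,0,-1.1,5],[0,-20,0,-1.1,5],[0,-20,0,-1.1,5],[0,-20,0,-1.1,5],[0,-20,0,-1.1,5],[0,0,0,-0.5,5],[0,0,0,0,5]]]'
python3 pose.py 465.4 -159.5 110 106.1
```

```text
t 5.28 tcp [451.8 202.5 109.7] yaw of tool y 86.9 tilt z [ 2.e-04  0.e+00 -1.e+00] w 0.011846192027224912 ff 19.99198079109192 wf [-0.5 -0.2  0. ]
to go tool mm [-3.310e+01 -3.608e+02 -3.000e-01] grip yaw turn -19.2
time: 7.65
tool_pos: [0.4848, -0.1331, 0.109]
ee_rot: [0.44, -3.109, -0.002]
wrist_force: [0.6, -0.3, -0.7]
width: 0.0122
finger_force: 20.0
t 7.65 tcp [ 484.8 -133.1  109. ] yaw of tool y 106.12 tilt z [-0.0015  0.0011 -1.    ] w 0.012241980705156589 ff 19.991983473300934 wf [ 0.6 -0.3 -0.7]
to go tool mm [ 26. -20.  -1.] grip yaw turn 0.02
```

```bash
python3 -m creep '[[[13,-10,0,0,5],[13,-10,0,0,5],[0,0,15,0,5],[0,0,15,0,5],[0,0,0,0,5],[0,0,0,0,5]]]'
python3 pose.py 465.4 -159.5 49 106.1
python3 - <<'E'
from h import *
a,_=cams.read_camera("side");b,_=cams.read_camera("top");cv2.imwrite("pics/s2.png",a);cv2.imwrite("pics/t2.png",b)
f=lambda p:cv2.resize(p,(480,400),interpolation=cv2.INTER_CUBIC)
cv2.imwrite("pics/c2.png",np.vstack([cv2.resize(a[90:200,225:375],(409,300),interpolation=cv2.INTER_CUBIC),cv2.resize(b[130:240,340:490],(409,300),interpolation=cv2.INTER_CUBIC)]))
E
```

```text
time: 8.4
tool_pos: [0.4662, -0.16, 0.0794]
ee_rot: [0.441, -3.11, -0.001]
wrist_force: [-0.3, 0.6, 0.3]
width: 0.0119
finger_force: 20.0
t 8.4 tcp [ 466.2 -160.    79.4] yaw of tool y 106.15 tilt z [-5.e-04  6.e-04 -1.e+00] w 0.011875890496357334 ff 19.992114901542664 wf [-0.3  0.6  0.3]
to go tool mm [ 0.6  0.7 30.4] grip yaw turn 0.05
```

View pics/c2.png

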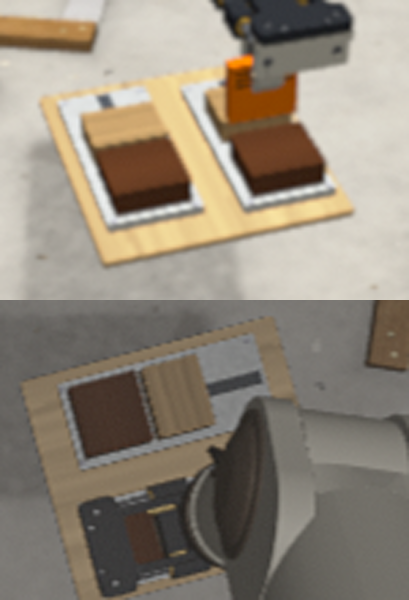

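Side view (top half): the spacer hangs above the gap behind the dark tile, with its bottom edge at crop (226–294,122). The top view is hidden by the gripper. I'll measure the bottom edge in the row frame.

Run:
```python
from edges import *
a=cv2.imread("pics/s2.png");h=cv2.cvtColor(a,cv2.COLOR_BGR2HSV)
m=cv2.inRange(h,(5,170,100),(20,255,255))[90:150,290:350]
ys,xs=np.where(m);xs+=290;ys+=90;print(len(xs),xs.min(),xs.max(),ys.min(),ys.max())
o=np.array([.4697,-.1746]);th=np.radians(16.1);ex=np.array([np.cos(th),np.sin(th)]);ey=np.array([-ex[1],ex[0]])
g=a.astype(np.float32)[...,2]-a[...,0].astype(np.float32)
z=.0794-.030;out=[]
for x in range(xs.min()+2,xs.max()-1):
    col=cv2.GaussianBlur(g[:,x:x+1],(1,3),.6).ravel();b=ys[xs==x].max()
    d=np.diff(col[b-3:b+5]);i=d.argmin();v=b-3+i+.5
    q=plane("side",[[x,v]],z)[0,:2]-o;out.append((q@ex*1e3,q@ey*1e3))
out=np.array(out);print(out.round(1)[::3].tolist());print("front bottom edge row y",np.median(out[:,1]).round(2),"angle",np.degrees(np.arctan(np.polyfit(out[:,0],out[:,1],1)[0])))
m2=ys>ys.max()-4
e=plane("side",[[xs[m2].min()-.5,ys.max()-1],[xs[m2].max()+.5,ys.max()]],z)[:,:2]-o;print("x ends",(e@ex*1e3).round(1),"expected centre row y from tcp",((np.array([.4662,-.160])-o)@ey*1e3).round(2),((np.array([.4662,-.160])-o)@ex*1e3).round(2))
```

```text
492 308 341 110 149
[[26.7, 18.2], [35.8, 66.5], [33.0, 78.6], [22.1, 67.0], [23.0, 89.3], [-8.2, 21.0], [2.1, 69.5], [-1.7, 78.4], [-5.4, 87.1], [-10.4, 92.5]]
front bottom edge row y 76.81 angle -21.330511359666982
x ends [ 35.3 -21.6] expected centre row y from tcp 15.0 0.69
```

Run:
```python
from edges import *
a=cv2.imread("pics/s2.png");h=cv2.cvtColor(a,cv2.COLOR_BGR2HSV)
m=cv2.inRange(h,(8,200,150),(20,255,255));k,l,st,c=cv2.connectedComponentsWithStats(m);i=1+st[1:,4].argmax();print(st[i])
m=(l==i);o=np.array([.4697,-.1746]);th=np.radians(16.1);ex=np.array([np.cos(th),np.sin(th)]);ey=np.array([-ex[1],ex[0]])
g=a[...,2].astype(np.float32);z=.0794-.030;out=[]
for x in range(st[i,0]+2,st[i,0]+st[i,2]-2):
    b=np.where(m[:,x])[0].max();c=g[b-3:b+5,x];d=np.diff(c);j=d[:].argmin();w=d[max(j-1,0):j+2]
    v=b-3+.5+(np.arange(max(j-1,0),j+2)@w)/w.sum();q=plane("side",[[x,v]],z)[0,:2]-o;out.append((q@ex*1e3,q@ey*1e3))
out=np.array(out);print(out.round(1)[::3].tolist());print("edge row y",np.median(out[:,1]).round(2),"angle",np.degrees(np.arctan(np.polyfit(out[:,0],out[:,1],1)[0])).round(1))
e=plane("side",[[st[i,0]-.5,134],[st[i,0]+st[i,2]-.5,135]],z)[:,:2]-o;print("x ends",(e@ex*1e3).round(1))
```

```text
[309 110   8   6  31]
[[-0.9, -58.0], [-9.0, -59.7]]
edge row y -58.11 angle 11.5
x ends [29.4 13.4]
```

Run:
```python
from edges import *
a=cv2.imread("pics/s2.png");h=cv2.cvtColor(a,cv2.COLOR_BGR2HSV)
g=a[...,2].astype(np.float32);z=.0794-.030
print(a[126:142,320].tolist());print("row125 R-B",(a[127,300:342,2].astype(int)-a[127,300:342,0]).tolist())
o=np.array([.4697,-.1746]);th=np.radians(16.1);ex=np.array([np.cos(th),np.sin(th)]);ey=np.array([-ex[1],ex[0]])
s=a[...,2].astype(float)-a[...,0]; out=[]
for x in range(311,331):
    c=s[128:142,x];d=np.diff(c);j=int(d.argmin());lo=max(j-1,0);w=d[lo:j+2];v=128+.5+(np.arange(lo,lo+len(w))@w)/w.sum()
    q=plane("side",[[x,v]],z)[0,:2]-o;out.append((x,v,q@ex*1e3,q@ey*1e3))
out=np.array(out);print(out.round(1)[::3].tolist(),np.median(out[:,3]),np.degrees(np.arctan(np.polyfit(out[:,2],out[:,3],1)[0])))
```

```text
[[0, 68, 141], [0, 66, 140], [0, 68, 140], [0, 66, 138], [0, 66, 139], [0, 67, 140], [0, 70, 139], [31, 76, 129], [50, 80, 108], [55, 84, 106], [52, 82, 108], [44, 70, 106], [35, 62, 104], [35, 61, 103], [36, 61, 105], [35, 61, 106]]
row125 R-B [18, 48, 78, 93, 96, 95, 93, 86, 99, 129, 138, 140, 140, 140, 140, 141, 140, 140, 140, 140, 140, 139, 139, 140, 138, 140, 139, 140, 139, 139, 139, 138, 125, 80, 38, 17, 13, 14, 14, 14, 14, 14]
[[311.0, 134.6, 24.7, 19.1], [314.0, 134.2, 17.8, 19.8], [317.0, 133.5, 10.4, 19.2], [320.0, 133.0, 3.3, 19.4], [323.0, 132.4, -4.0, 19.2], [326.0, 131.8, -11.3, 19.0], [329.0, 131.3, -18.5, 19.2]] 19.225325684911986 0.0014347395807211129
```

The spacer's front bottom edge is at row y 19.2 against the dark edge at about 24.9. The slot runs roughly from 6.6 to 24.9 and the spacer is square to it. I'll shift +2 mm in y and descend.

```bash
python3 -m creep '[[[2,2,0,0,5],[0,0,0,0,5],[0,0,4,0,5],[0,0,4,0,5],[0,0,4,0,5],[0,0,0,0,5]]]'; python3 pose.py 466 -158 49 106.1
```

```text
time: 9.25
tool_pos: [0.4633, -0.1591, 0.0672]
ee_rot: [0.44, -3.11, -0.001]
wrist_force: [-0.4, -0.7, -0.4]
width: 0.0117
finger_force: 20.0
t 9.25 tcp [ 463.3 -159.1   67.2] yaw of tool y 106.11 tilt z [-9.e-04  4.e-04 -1.e+00] w 0.011670628170502252 ff 19.991966485977173 wf [-0.4 -0.7 -0.4]
to go tool mm [-2.9  0.3 18.2] grip yaw turn 0.01
```

It is in the slot without contact. Now down to the floor.

```bash
python3 -m creep '[[[0,0,5,0,5],[0,0,5,0,5],[0,0,4,0,5],[0,0,2,0,5],[0,0,0,0,5],[0,0,1,0,5],[0,0,1,0,5],[0,0,0,0,5]]]'; python3 pose.py 466 -158 49 106.1
```

```text
time: 10.25
tool_pos: [0.4636, -0.1593, 0.0497]
ee_rot: [0.44, -3.111, 0.0]
wrist_force: [-0.6, -0.3, -0.9]
width: 0.012
finger_force: 20.0
t 10.25 tcp [ 463.6 -159.3   49.7] yaw of tool y 106.1 tilt z [-0. -0. -1.] w 0.012005516357328926 ff 19.99208092689514 wf [-0.6 -0.3 -0.9]
to go tool mm [-2.7  0.5  0.7] grip yaw turn -0.0
```

```bash
python3 -m creep '[[[0,0,0.7,0,5],[0,0,0,0,5]]]'|grep -E "pos|wrist_f";python3 -m creep '[[[0,0,0.7,0,5],[0,0,0,0,5]]]'|grep -E "pos|wrist_f"
```

```text
tool_pos: [0.4637, -0.1593, 0.0491]
wrist_force: [0.0, 0.6, -0.6]
tool_pos: [0.4637, -0.1593, 0.0491]
wrist_force: [-2.4, 0.8, 8.3]
```

The floor contact is at TCP 49.1 mm (8 N up), as expected. Release, rise and look.

```bash
python3 -m creep '[[[0,0,-0.5,0,5],[0,0,0,0,30],[0,0,0,0,30],[0,0,0,0,30],[0,0,0,0,30],[0,0,-10,0,30],[0,0,-20,0,30],[0,0,-20,0,30],[0,0,-20,0,30],[0,0,-20,0,30],[0,-20,0,0,30],[0,-20,0,0,30],[0,-20,0,0,30],[0,-20,0,0,30],[0,-16,0,0,0],[0,0,0,0,0],[0,0,0,0,0]]]'
python3 pose.py
python3 - <<'E'
from h import *
a,_=cams.read_camera("side");b,_=cams.read_camera("top");cv2.imwrite("pics/s3.png",a);cv2.imwrite("pics/t3.png",b)
cv2.imwrite("pics/c3.png",np.vstack([cv2.resize(a[90:200,225:375],(409,300),interpolation=cv2.INTER_CUBIC),cv2.resize(b[130:240,340:490],(409,300),interpolation=cv2.INTER_CUBIC)]))
E
```

```text
time: 12.88
tool_pos: [0.4901, -0.2507, 0.1385]
ee_rot: [0.441, -3.11, -0.002]
wrist_force: [-0.8, -0.1, -0.1]
width: 0.0046
finger_force: 0.0
t 12.88 tcp [ 490.1 -250.7  138.5] yaw of tool y 106.13 tilt z [-6.e-04  9.e-04 -1.e+00] w 0.004562406492902882 ff 0.0 wf [-0.8 -0.1 -0.1]
```

View pics/c3.png

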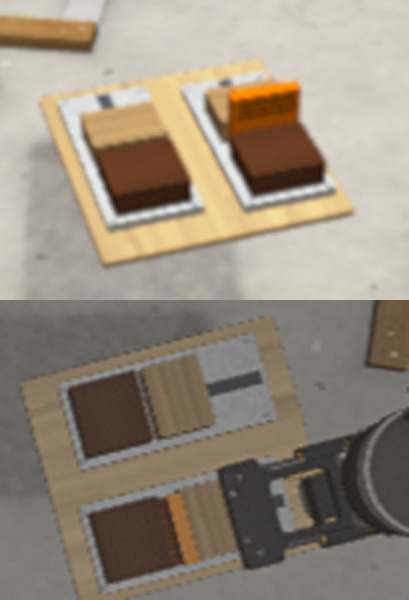

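The spacer stands upright in the lower row's gap, at side crop (265,108) and top crop (182,525). The tight row is unchanged. The gripper is now above the bare base behind the pale tile, so I'll go down there.

```bash
python3 -m creep '[[[-1.5,7,0,0,0],[0,0,20,0,0],[0,0,20,0,0],[0,0,20,0,0],[0,0,20,0,0],[0,0,10,0,0],[0,0,0,0,0]]]'
python3 -m creep '[[[0,0,10,0,0],[0,0,6,0,0],[0,0,6,0,0],[0,0,0,0,0],[0,0,0,0,0]]]'
python3 pose.py
```

```text
time: 13.85
tool_pos: [0.4894, -0.2436, 0.0484]
ee_rot: [0.441, -3.109, -0.001]
wrist_force: [-0.2, 1.2, -0.6]
width: 0.0003
finger_force: 0.0
time: 14.48
tool_pos: [0.4898, -0.2444, 0.0269]
ee_rot: [-0.44, 3.111, -0.0]
wrist_force: [-0.7, -0.9, 0.2]
width: 0.0003
finger_force: 0.0
t 14.47 tcp [ 489.8 -244.4   26.9] yaw of tool y 106.1 tilt z [ 1.e-04 -0.e+00 -1.e+00] w 0.00026309372095653465 ff 0.0 wf [-0.7 -0.9  0.2]
```

```bash
f(){ grep -E "pos|wrist_f"; }
python3 -m creep '[[[0,1.5,0,0,0],[0,1.5,0,0,0],[0,1.5,0,0,0],[0,1.5,0,0,0],[0,0,0,0,0]]]'|f
python3 -m creep '[[[0,1,0,0,0],[0,1,0,0,0],[0,0,0,0,0]]]'|f
python3 -m creep '[[[0,1,0,0,0],[0,1,0,0,0],[0,0,0,0,0]]]'|f
python3 -m creep '[[[0,1,0,0,0],[0,1,0,0,0],[0,0,0,0,0]]]'|f
```

```text
tool_pos: [0.4881, -0.2384, 0.0268]
wrist_force: [-0.1, -0.5, 0.7]
tool_pos: [0.4874, -0.2365, 0.0268]
wrist_force: [0.6, 0.2, -0.6]
tool_pos: [0.4869, -0.2346, 0.0268]
wrist_force: [0.7, -0.7, 1.2]
tool_pos: [0.4865, -0.2332, 0.0269]
wrist_force: [-0.5, -1.0, -0.3]
```

```bash
f(){ grep -E "pos|wrist_f"; }
for i in 1; do python3 -m creep '[[[0,1,0,0,0],[0,1,0,0,0],[0,0,0,0,0]]]'|f
python3 -m creep '[[[0,1,0,0,0],[0,1,0,0,0],[0,0,0,0,0]]]'|f
python3 -m creep '[[[0,1,0,0,0],[0,1,0,0,0],[0,0,0,0,0]]]'|f; done
python3 - <<'E'
from h import *
a,_=cams.read_camera("side");b,_=cams.read_camera("top");cv2.imwrite("pics/s4.png",a);cv2.imwrite("pics/t4.png",b)
cv2.imwrite("pics/c4.png",np.vstack([cv2.resize(a[90:200,225:375],(409,300),interpolation=cv2.INTER_CUBIC),cv2.resize(b[130:240,340:490],(409,300),interpolation=cv2.INTER_CUBIC)]))
E
```

```text
tool_pos: [0.4858, -0.2308, 0.0268]
wrist_force: [-0.3, -2.5, -0.0]
tool_pos: [0.4853, -0.2288, 0.0268]
wrist_force: [1.0, -1.4, 0.7]
tool_pos: [0.4849, -0.2275, 0.0268]
wrist_force: [1.2, -3.9, -1.4]
```

View pics/c4.png

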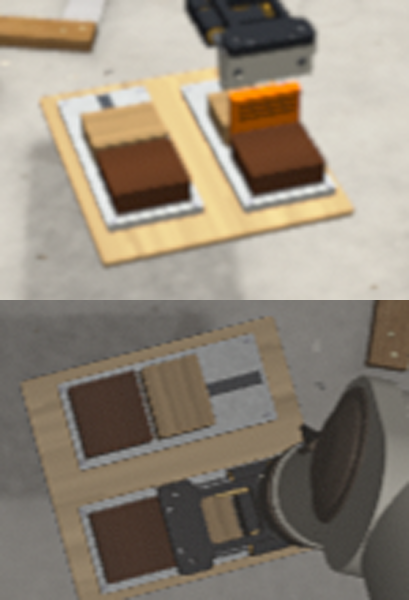

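The spacer is still upright with the gripper body clear above it, at side crop (265,108). The 2–4 N reaction shows the tile is sliding. I'll keep going in small steps.

```bash
f(){ grep -E "pos|wrist_f"; }
python3 -m creep '[[[0,1,0,0,0],[0,0,0,0,0]]]'|f
python3 -m creep '[[[0,1,0,0,0],[0,0,0,0,0]]]'|f
python3 -m creep '[[[0,1,0,0,0],[0,0,0,0,0]]]'|f
```

```text
tool_pos: [0.4849, -0.2275, 0.0269]
wrist_force: [0.9, -7.0, -3.1]
tool_pos: [0.4848, -0.2275, 0.027]
wrist_force: [2.9, -7.9, -4.8]
tool_pos: [0.4848, -0.2274, 0.0271]
wrist_force: [3.8, -10.2, -6.5]
```

```bash
python3 -m creep '[[[0,1,0,0,0],[0,1,0,0,0],[0,1,0,0,0],[0,0.5,0,0,0],[0,0,0,0,0],[0,0,0,0,0],[0,0,0,0,0]]]'|grep -E "pos|wrist_f"
python3 - <<'E'
from edges import *
a,d=cams.read_camera("side");cv2.imwrite("pics/s5.png",a)
cv2.imwrite("pics/c5.png",cv2.resize(a[90:180,265:365],(600,540),interpolation=cv2.INTER_CUBIC))
s=a[...,2].astype(float)-a[...,0]
o=np.array([.4697,-.1746]);th=np.radians(16.1);ex=np.array([np.cos(th),np.sin(th)]);ey=np.array([-ex[1],ex[0]])
m=(cv2.inRange(cv2.cvtColor(a,cv2.COLOR_BGR2HSV),(8,200,150),(20,255,255))>0)
v,u=np.where(m[100:145,290:350]);P=depthpts("side",np.c_[u+290,v+100],d);q=plane("side",np.c_[u+290,v+100],.075)[:,:2]-o
print("spacer top z",np.median(P[:,2]),len(u));r=np.c_[q@ex,q@ey]*1e3;print("row x,y mean",r.mean(0).round(1),"range",r.min(0).round(1),r.max(0).round(1),cv2.minAreaRect(r.astype(np.float32)))
E
python3 pose.py
```

```text
tool_pos: [0.4848, -0.2273, 0.0272]
wrist_force: [4.8, -18.2, -10.2]
spacer top z 0.07414924446310589 94
row x,y mean [ 2.3 21.2] range [-27.5  13.3] [29.3 28.4] ((0.8922576904296875, 21.057632446289062), (15.00716495513916, 56.62211990356445), 88.9073486328125)
t 19.12 tcp [ 484.8 -227.3   27.3] yaw of tool y 105.87 tilt z [ 0.0053 -0.0069 -1.    ] w 0.0008593845346462895 ff 8.743586484342813 wf [  6.2 -17.9 -11.1]
```

View pics/c5.png

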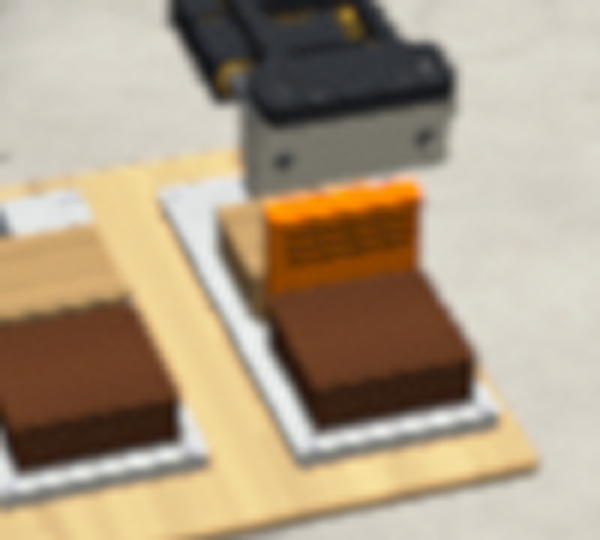

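The side crop shows the spacer upright at (342,235), flush behind the dark tile with the pale tile against it. It measures square (within about 1°), centred (row x about 1 mm) and on the base, under an 18 N push. Handing in.

```bash
python3 -c "from rig import ticket; print(ticket.sign_off())"
```

```text
the job is handed in; nothing more can be done
None
```

I handed the job in with the spacer upright in row_1's wide gap, seated on the base, and the gripper still holding the pale tile against it with about 18 N; the sign-off returned no verdict, and I never moved near the tape or touched the tight row.

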